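# Clip a sample tube onto the tilt stand and hold its flap at 45 degrees

### The arm

A 6-joint arm with a two-finger parallel gripper is mounted at the origin on a cart in front of the work surface, level with it; the furniture and walls round the work are solid. World frame = base frame: x ahead of the robot, y to its left, z up, the work surface at z = 0. Lengths are in m, angles in rad, forces in N, time in s.
With the tool pointing down it reaches from about 0.25 to 0.725 m from the base axis. Payload 4 kg.
Tool frame: the origin (TCP) lies on the centre line of the jaws, within the pads' length; the fingertips stand 17 mm ahead of it and the grasp point (between the pads) lies 2 mm behind it; z points along the fingers, y is the line along which they close (so a half turn about z gives the same grasp; the last joint's range is limited). The gripper opens to 85 mm and grips with 20 to 120 N. Pads are 22 mm wide; open, the fingers measure 114 mm over their backs; the gripper's body (76 mm by 85 mm) begins 54 mm behind the grasp point. The pads swing forward as they close: fully open they stand 13 mm farther back than shut.
Start: joints at [1.219, 0.241, 0.005, 1.335, 0, 1.571], TCP at [0.172, 0.469, 0.248] pointing down, gripper open.
Joint ranges: [-2.72, 2.72], [-1.05, 1.87], [-1.09, 1.28], [-1.99, 2.15], [-1.42, 1.44], [-3.14, 3.14]. Speed limits (rad/s): [2.79, 2.79, 3.14, 3.14, 3.14, 3.14].

### API

Orientations are given as a unit quaternion [x, y, z, w].
In Python, from workcell import get_obs, imaging, order gives the robot as it stands.
- The arm moves only by the tool apply_moves, never from a script. Its argument "targets" is a list that holds one entry, the list of rows, each a list of 5 numbers: the shift along the world's x, y, z in units of 40 mm (1.0 is 40 mm), then the turn about the world's z in degrees, then the gripper command: -1 is shut, 1 is fully open, values between are in proportion. In form: [[[dx, dy, dz, turn, fingers], ...]]. A call has 1 to 8 rows; each row shifts and turns the commanded pose from where the row before left it; what a row does not reach is not made up. A row lasts 1/12 s, in which the tool goes at most 41.7 mm and 7.16 degrees, less where a joint would pass 70% of its speed; a pose out of reach is approached as far as the arm can. A call is refused whole if a number of a shift passes 1 or a number of a turn 7.16, either way. A call with a gripper value outside its range is refused whole. The fingers move at their own pace and stop on an object; the grip force is fixed at half the most. Time passes only in rows, so rows that do not move let the fingers close. It gives the time, the measured TCP pose, the force, the opening and the grip force at its end, in the units of the state.
- get_obs(): the state, without advancing time (a new reading comes with each control period).
- imaging.camera(name): name is "side" or "top"; returns (picture, depth): 480x640x3 uint8, blue, green, red; 480x640 float32, m along the optical axis (not along the pixel's ray), 0 where there is no reading.
- imaging.get_calibration(name): a dict with "camera_matrix" (3x3 intrinsics, pixels), "eye" and "rotation" of the camera in the world. Camera axes: x right, y down, z forward; pixel columns grow to the right and rows downward; lengths in m; the calibration is good to about 2 mm. A picture is of the moment at which its call begins. get_calibration takes no time and is no camera call.
- order.job_done(): hands the job in; it is judged then, once.
The state is a dict: "clock": time; "joint_pos": joint angles; "joint_vel": joint speeds; "tau": joint torques, N m; "eef_pos": TCP position; "tool_rot": TCP orientation; "ft_force": force on the tool from outside, world axes, zero at the start; "ft_torque": the same for the moment, N m; "grip_width": finger opening in m; "grasp_force": force on a finger pad.
Only numpy, scipy, OpenCV 4.12 (cv2) and the standard library are available. Lean on these libraries where they do the work, as an engineer would, in place of code of your own. Each camera call takes 0.05 s, during which the arm holds its last target. There are 200 camera calls.

### The job

Take the stoppered sample tube from its grey rest and push it down past the orange sprung jaw until it sits fully home in the fork clip on the blue flap of the tilt stand, stopper end towards the flap's black knob, and let go of it. Then lift the sprung flap (the knob is its handle) and hold it open at 45 degrees (the red mark on the stand's arc) so the sediment line can be read: finish while still holding it steadily there with the gripper, with the tube still in the clip. Leave the timer, the tape roll and the marker pen where they are.

Things in the scene. Friction and masses are not known exactly. Their poses are not given: they have to be found in the camera images.
- tube: stoppered glass sample tube, 13 mm diameter, glass 84 mm long, dark contents, with a 15 mm diameter green stopper over the mouth (stopper covers 74 to 92 mm from the bottom); about 25 g. Origin at the centre of the round bottom end; its z axis runs along the tube towards the stopper. It starts lying level in the grey rest, stopper roughly towards the robot.
- tube_mid (a point): point on the tube's axis midway along the glass, 42 mm from the bottom end: the place to grip it. Same axes as the tube
- tube_top (a point): centre of the stopper's outer end, 92 mm from the bottom end
- rest: grey fixed tube rest, 92 x 50 mm base plate 5 mm thick, with two V supports 27 mm either side of its middle along its x axis; the tube's axis lies 26 mm above the worktop in it, and between the supports (46 mm clear) the tube is free for fingers from above, with 14 mm free beneath the tube. Origin at the centre of its underside
- stand: fixed tilt stand with a white base, 150 x 92 mm, and a blue hinged flap on top. Origin on the worktop under its middle; x axis horizontal, from the flap's knob (front, near the robot) to the hinge (back), y to the left, z up. An arc with ticks every 15 degrees stands at its -y side round the hinge, radius 50 mm; the red longer tick is at 45 degrees
- flap_hinge (a point): middle of the flap's hinge axis, 75 mm behind the stand's origin and 28 mm above the worktop; the hinge axis is the stand's y axis
- flap_clip (a point): where tube_mid must be when the tube is home: centre of the fork clip, 24 mm above the blue flap's top face. Frame fixed to the flap: x from knob to hinge (the tube lies along it, bottom end towards the hinge), z square off the flap. With the flap down it is 55 mm above the worktop and 72 mm in front of the hinge
- flap_knob (a point): centre of the black knob on a tongue at the flap's front edge: a disc of 24 mm diameter, 14 mm thick between its flat faces, which look along the stand's y; pinch these from above. It moves on a circle of 172 mm radius round the hinge (172 mm in front and 12 mm above it with the flap down) and can pivot between the fingers, so the tool may stay pointing down
- flap: blue flap plate, 142 x 84 x 6 mm, with clip, jaw and knob; origin mid hinge axis, axes as flap_clip's. Two forks, 9 mm wide, stand 29 mm to either side of flap_clip along x: fixed aluminium prong at -y, finger of the orange jaw at +y, flared to 16 mm above flap_clip. Between the forks 49 mm are free for fingers down to 15 mm below flap_clip. A foot stop is 10 mm beyond the tube's bottom
- flap_angle (a joint): flap angle, rad: 0 = down, level; grows as the knob end is lifted; 0.785 = 45 degrees; stop at 1.4. A spring and the weight pull it shut with about 3 N at the knob; it falls shut if let go
- jaw (a joint): orange sprung jaw, rad: about 0 closed, about 0.12 as the tube passes. In the open mouth the tube has about 2.5 mm to spare on the jaw side, 6 mm on the prong side. Push the level tube straight down with about 5 to 15 N: the jaw yields, then snaps over it and its grip keeps the tube from sliding
- timer: white kitchen-style lab timer, 66 x 66 x 20 mm, loose; origin under its centre. Leave alone
- tape: roll of beige tape lying flat, 96 mm diameter, 25 mm high, loose; origin under its centre. Leave alone
- marker: white marker pen with red cap, 135 mm long, 17 mm thick, loose; origin under its centre. Leave alone

How it is judged:
On the way:
1. with the flap down, the tube sits home in the clip, stopper towards the knob, and is let go (value of joint flap_angle below 0.1 rad and z of tube_mid in the frame of flap_clip between -0.003 and 0.003 m and distance between tube_mid and flap_clip below 0.013 m and angle between the z axis of tube and the x axis of flap_clip, either way round below 0.1 rad and x of tube_top in the frame of flap_clip below -0.03 m and contact force between the fingers and tube below 0.1 N), for 0.2 s.
At the end, for the whole second after the job is handed in: Flap held by the fingers at 40 to 50 degrees, still (under 0.1 rad/s); tube home in the clip: tube_mid within 13 mm of flap_clip and 3 mm square to the flap, in line within 0.1 rad, stopper towards the knob, not touched by the fingers (value of joint flap_angle between 0.698 and 0.873 rad and velocity of joint flap_angle between -0.1 and 0.1 rad/s and contact force between the fingers and flap above 0.5 N and z of tube_mid in the frame of flap_clip between -0.003 and 0.003 m and distance between tube_mid and flap_clip below 0.013 m and angle between the z axis of tube and the x axis of flap_clip, either way round below 0.1 rad and x of tube_top in the frame of flap_clip below -0.03 m and contact force between the fingers and tube below 0.1 N); the arm keeps its last pose, push and grip.
It fails at once if the timer, tape roll or marker pen is moved by more than 20 mm (distance of any of timer, tape, marker from where it was at the start of the episode above 0.02 m).
It also fails if it takes over 58 s, if anything falls off the work surface, if the arm or the gripper's body presses on something with over 40 N, if the wrist force passes 120 N, or if a joint passes its speed limit or range.

## Working session

There is one attempt and no reset: what is moved stays moved. The work goes in short steps, Python scripts to look and compute and a tool call to move; the robot and the scene stay as the last step left them, time stands still between calls to the robot, and variables do not carry over. Pictures are saved under pics/ and viewed, at most 10 in all, crops included, and the job is handed in when it is done.

Besides the shell and the picture viewer there is one more tool, called after "Request:" by a JSON object that holds its "name" and its "arguments". apply_moves: Moves the arm, as the interface text tells. Its arguments: {"type":"object","properties":{"targets":{"type":"array","items":{"type":"array","items":{"type":"array","items":{"type":"number"}}}}},"required":["targets"]}

```bash
mkdir -p pics
python3 - <<'E'
from workcell import get_obs, imaging
import cv2, numpy as np
for n in("top","side"):
    p,d=imaging.camera(n); cv2.imwrite(f"pics/{n}0.png",p); np.savez(f"{n}0.npz",p=p,d=d)
    c=imaging.get_calibration(n); print(n,{k:np.round(v,4).tolist() for k,v in c.items()})
print(get_obs())
E
```

```text
top {'camera_matrix': [[550.0196, 0.0, 319.453], [0.0, 550.0196, 244.8928], [0.0, 0.0, 1.0]], 'eye': [0.3967, 0.109, 1.1528], 'rotation': [-0.7058, 0.7059, -0.0507, 0.0308]}
side {'camera_matrix': [[452.711, 0.0, 319.8242], [0.0, 452.711, 235.6728], [0.0, 0.0, 1.0]], 'eye': [0.3297, 0.7927, 0.5426], 'rotation': [-0.1232, 0.8659, -0.4811, 0.0595]}
{'clock': 0.1, 'joint_pos': array([1.21897887e+00, 2.41346483e-01, 3.86131991e-03, 1.33521770e+00,
       2.91323400e-05, 1.57078413e+00]), 'joint_vel': array([ 0.00205631, -0.00312532,  0.00184003,  0.00194374, -0.00118605,
        0.00014564]), 'tau': array([-7.32575063e-04, -3.73137724e+01,  2.53010076e+01,  1.08758686e-02,
       -5.31945568e-05, -1.82676769e-05]), 'eef_pos': array([0.17210853, 0.46887047, 0.24749845]), 'tool_rot': array([ 1.74996845e-01,  9.84568533e-01, -9.36007176e-04, -1.81171822e-04]), 'ft_force': array([ 0.21915211, -0.30907962,  0.08975696]), 'ft_torque': array([ 0.03775263,  0.03600502, -0.00464173]), 'grasp_force': 0.0, 'grip_width': 0.08582990978092774}
```

View pics/top0.png

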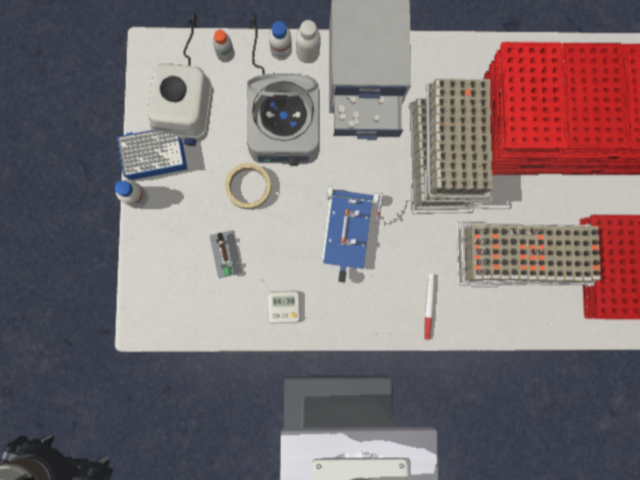

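View pics/side0.png

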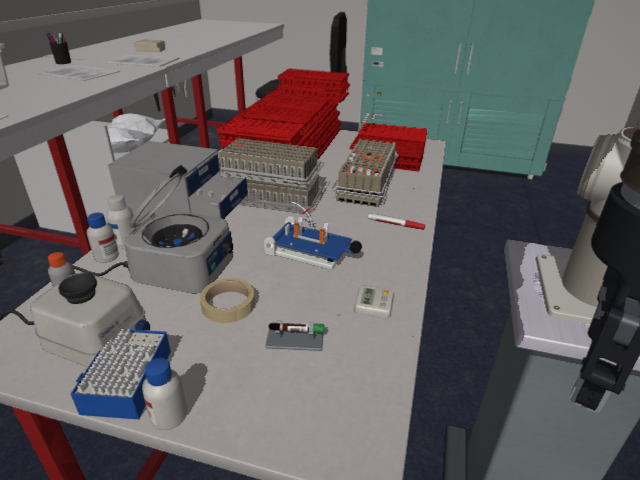

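The top view shows the rest and tube at about (225,254), with the green stopper at (227,270). The blue flap is at (350,228), its knob at (342,275), the timer at (284,307), the tape at (248,186) and the marker at (430,306). Next I'll measure using colour masks and depth.

```bash
cat > h.py <<'E'
import numpy as np, cv2
from scipy.spatial.transform import Rotation as R
from workcell import get_obs, imaging
def cal(n):
    c=imaging.get_calibration(n); r=np.array(c['rotation']); 
    M=R.from_quat(r).as_matrix() if r.size==4 else r
    return np.array(c['camera_matrix']),np.array(c['eye']),M
def ray(n,uv,z):
    K,e,M=cal(n); uv=np.atleast_2d(uv).astype(float)
    d=np.c_[(uv-K[[0,1],[2,2]])/K[[0,1],[0,1]],np.ones(len(uv))]@M.T
    return e+d*((z-e[2])/d[:,2])[:,None]
def mask(p,lo,hi,box):
    h=cv2.cvtColor(p,cv2.COLOR_BGR2HSV); m=cv2.inRange(h,np.array(lo),np.array(hi))
    o=np.zeros_like(m); x0,y0,x1,y1=box; o[y0:y1,x0:x1]=m[y0:y1,x0:x1]; return o
def pts(m): return np.argwhere(m>0)[:,::-1]
E
python3 - <<'E'
from h import *
p=np.load('top0.npz')['p'];ps=np.load('side0.npz')['p']
f=lambda a:np.round(a,4).tolist()
def rect(name,m,z,cam='top'):
    c=max(cv2.findContours(m,0,1)[0],key=cv2.contourArea)
    w=ray(cam,c[:,0],z)[:,:2]; (x,y),s,a=cv2.minAreaRect((w*1000).astype(np.float32))
    print(name,cam,np.round([x,y,*s,a],1),'ctr',f(ray(cam,pts(m).mean(0),z)[0]),len(pts(m)))
rect('flap',mask(p,(100,120,50),(125,255,255),(315,180,390,280)),.031)
rect('green',mask(p,(50,80,30),(85,255,255),(205,225,245,285)),.031)
rect('green',mask(ps,(50,80,30),(85,255,255),(255,310,335,360)),.026,'side')
rect('knob',mask(p,(0,0,0),(180,255,60),(330,265,355,290)),.050)
rect('knob',mask(ps,(0,0,0),(180,255,60),(342,235,366,260)),.040,'side')
rect('orange',mask(p,(5,120,80),(20,255,255),(325,185,385,260)),.06)
rect('dark',mask(p,(0,0,0),(180,255,60),(205,225,245,265)),.029)
a=cv2.resize(p[220:290,200:260],None,fx=6,fy=6,interpolation=2);b=cv2.resize(p[180:290,315:395],None,fx=5,fy=5,interpolation=2)
h=max(a.shape[0],b.shape[0]);o=np.zeros((h,a.shape[1]+b.shape[1],3),np.uint8);o[:a.shape[0],:a.shape[1]]=a;o[:b.shape[0],a.shape[1]:]=b
cv2.imwrite('pics/crop1.png',o);print(o.shape)
# grey rest: base plate
hsv=cv2.cvtColor(p,cv2.COLOR_BGR2HSV)
m=mask(p,(0,0,60),(180,60,150),(205,225,245,285)); rect('rest',cv2.morphologyEx(m,cv2.MORPH_CLOSE,np.ones((9,9))),.005)
E
```

```text
flap top [548.8  20.2  77.8 145.3  82.2] ctr [0.5504, 0.0209, 0.031] 1866
green top [473.9 265.9  15.4  11.3  14.9] ctr [0.4738, 0.2659, 0.031] 44
green side [471.9 267.8  16.4  18.5  16.4] ctr [0.4716, 0.268, 0.026] 92Traceback (most recent call last):
  File "<stdin>", line 11, in <module>
  File "<stdin>", line 5, in rect
ValueError: max() iterable argument is empty
```

Run:
```python
from h import *
p=np.load('top0.npz')['p'];ps=np.load('side0.npz')['p']
f=lambda a:np.round(a,4).tolist()
def rect(name,m,z,cam='top'):
    cs=cv2.findContours(m,0,1)[0]
    if not cs: return print(name,cam,'none')
    c=max(cs,key=cv2.contourArea)
    w=ray(cam,c[:,0],z)[:,:2]; (x,y),s,a=cv2.minAreaRect((w*1000).astype(np.float32))
    print(name,cam,np.round([x,y,*s,a],1),'ctr',f(ray(cam,pts(m).mean(0),z)[0]),pts(m).mean(0).round(1),len(pts(m)))
for V in(60,80):
  rect('knob',mask(p,(0,0,0),(180,255,V),(330,268,355,290)),.045)
  rect('knob',mask(ps,(0,0,0),(180,255,V),(342,235,366,260)),.040,'side')
  rect('dark',mask(p,(0,0,0),(180,255,V),(205,225,245,265)),.029)
  rect('dark',mask(ps,(0,0,0),(180,255,V),(262,316,314,336)),.029,'side')
rect('orange',mask(p,(5,120,80),(20,255,255),(325,185,385,260)),.06)
rect('rest',cv2.morphologyEx(mask(p,(0,0,60),(180,60,165),(205,225,245,285)),cv2.MORPH_CLOSE,np.ones((9,9))),.005)
a=cv2.resize(p[220:290,200:260],None,fx=6,fy=6,interpolation=2);b=cv2.resize(p[180:290,315:395],None,fx=5,fy=5,interpolation=2)
h=550;o=np.zeros((h,a.shape[1]+b.shape[1],3),np.uint8);o[:a.shape[0],:a.shape[1]]=a;o[:b.shape[0],a.shape[1]:]=b
cv2.imwrite('pics/crop1.png',o);print(o.shape)
```

```text
knob top none
knob side [460.2  36.1  23.5  44.6   2.3] ctr [0.4601, 0.0356, 0.04] [355.2 246.6] 115
dark top [543.8 280.2  10.4   6.1   1.1] ctr [0.543, 0.2807, 0.029] [220.2 236.8] 20
dark side [533.4 289.9  17.4  32.6  70.4] ctr [0.5268, 0.2883, 0.029] [281.8 328.3] 123
knob top [461.8  32.2   8.1  16.2  89.7] ctr [0.4618, 0.0322, 0.045] [342. 276.] 43
knob side [459.3  36.7  29.6  44.3  35.7] ctr [0.4612, 0.0371, 0.04] [354.5 246.9] 139
dark top [542.8 280.2  12.4  10.2   1.1] ctr [0.5353, 0.2785, 0.029] [221.2 240.6] 45
dark side [516.4 286.6  63.5  27.4  16.7] ctr [0.5216, 0.2862, 0.029] [285.3 328.1] 216
orange top [534.1  30.8   4.    6.1  89.6] ctr [0.559, 0.0277, 0.06] [344.4 227.2] 16
rest top [509.8 268.4  98.9  58.8  12. ] ctr [0.5099, 0.2694, 0.005] [227.1 254.1] 1201
(550, 760, 3)
```

View pics/crop1.png

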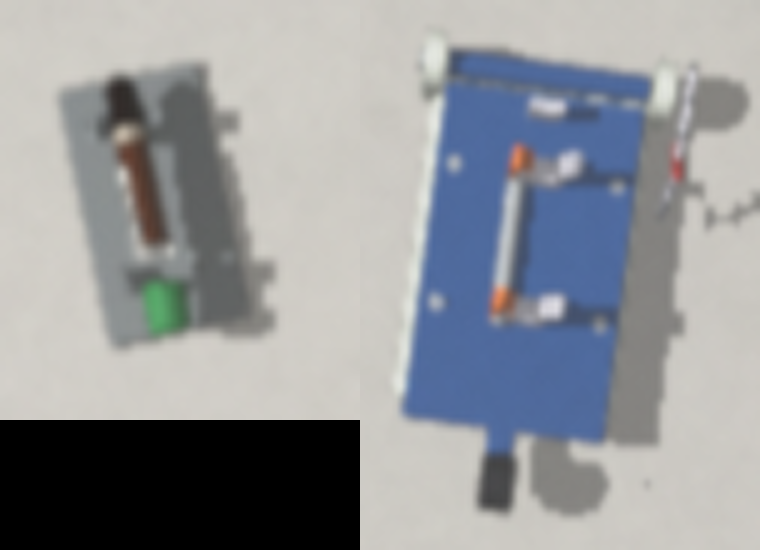

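The crop shows the rest and tube at a yaw of about +11.5°, with tube_mid near (0.513, 0.274). The flap is at a yaw of about -7.8°, the jaw tips at px (347,212) and (343,240), and the prongs at (357,213) and (353,241). Moving above the tube.

Request:
{"name": "apply_moves", "arguments": {"targets": [[[0.85,-0.49,0,6.5,0.3],[0.85,-0.49,0,6.5,0.3],[0.85,-0.49,0,6.5,0.3],[0.85,-0.49,0,6.5,0.3],[0.85,-0.49,0,5.7,0.3],[0.85,-0.49,0,0,0.3],[0.85,-0.49,0,0,0.3],[0.85,-0.49,0,0,0.3]]]}}

```text
clock: 0.77
eef_pos: [0.4391, 0.3151, 0.2479]
tool_rot: [-0.09, 0.996, -0.0, -0.0]
ft_force: [0.9, 0.8, 0.3]
grip_width: 0.0555
grasp_force: 0.0
```

Run:
```python
from h import *
f=lambda a:np.round(a,4).tolist()
for n,uv,z in [('bot',(220,232.5),.026),('topend',(227.5,275.8),.026),('green',(227.3,271.3),.033)]: print(n,f(ray('top',uv,z)[0]))
c=ray('top',[(210,235.3),(234.2,230.8),(241.7,273),(218.8,277.8)],.005);print('rest',f(c),f(c.mean(0)))
j=ray('top',[(347,211.6),(343.4,240)],.069);q=ray('top',[(356.6,213),(353.4,241)],.069);print('jaw',f(j),'prong',f(q))
print(f(j.mean(0)),f(q.mean(0)))
p=np.load('top0.npz')['p'];m=mask(p,(100,120,50),(125,255,255),(315,180,390,280))
for r in(205,220,235,250,260):
    u=np.where(m[r])[0];w=ray('top',[(u[0]-.5,r),(u[-1]+.5,r)],.031);print('edge',r,f(w[:,:2]))
```

```text
bot [0.5524, 0.2818, 0.026]
topend [0.4633, 0.2649, 0.026]
green [0.472, 0.2645, 0.033]
rest [[0.5494, 0.3058, 0.005], [0.559, 0.2554, 0.005], [0.4704, 0.2385, 0.005], [0.4604, 0.2857, 0.005]] [0.5098, 0.2713, 0.005]
jaw [[0.5893, 0.0231, 0.069], [0.532, 0.0307, 0.069]] prong [[0.5865, 0.0038, 0.069], [0.53, 0.0107, 0.069]]
[0.5606, 0.0269, 0.069] [0.5583, 0.0073, 0.069]
edge 205 [[0.6098, 0.0521], [0.6101, -0.0269]]
edge 220 [[0.5783, 0.0564], [0.5785, -0.0223]]
edge 235 [[0.547, 0.0606], [0.5472, -0.0199]]
edge 250 [[0.516, 0.0648], [0.5161, -0.0154]]
edge 260 [[0.4954, 0.067], [0.4954, -0.0111]]
```

Request:
{"name": "apply_moves", "arguments": {"targets": [[[0.85,-0.475,0,0.5,0.3],[0.85,-0.475,0,0,0.3],[0,0,-1,0,0.3],[0,0,-1,0,0.3],[0,0,-1,0,0.3],[0,0,-1,0,0.3],[0,0,0,0,0.3],[0,0,0,0,0.3]]]}}

```text
clock: 1.43
eef_pos: [0.5037, 0.2773, 0.086]
tool_rot: [-0.094, 0.996, -0.001, -0.003]
ft_force: [1.1, 0.4, 0.8]
grip_width: 0.0556
grasp_force: 0.0
```

Run:
```python
from h import *
p,d=imaging.camera('side'); q,_=imaging.camera('top')
o=np.hstack([cv2.resize(p[250:370,220:360],(560,480)),cv2.resize(q[200:300,190:240],(240,480))]);cv2.imwrite('pics/c2.png',o);print(get_obs()['eef_pos'])
```

```text
[0.5073239  0.27946507 0.09054649]
```

View pics/c2.png

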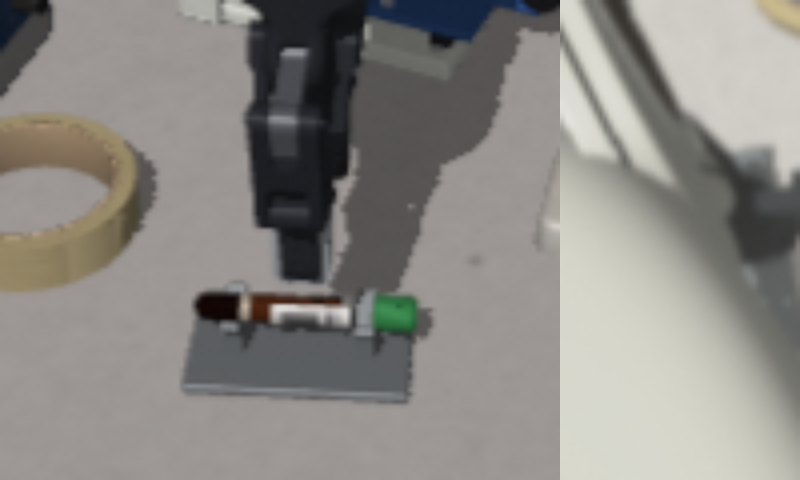

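The gripper is aligned over the tube middle, between the two supports (side-crop px 300,280). Descending.

Request:
{"name": "apply_moves", "arguments": {"targets": [[[0,0,0,0,0.3],[0,0,0,0,0.3],[0,0,0,0,0.3]]]}}

```text
clock: 1.78
eef_pos: [0.5073, 0.2794, 0.0908]
tool_rot: [-0.094, 0.996, 0.001, 0.002]
ft_force: [0.7, 0.2, 0.1]
grip_width: 0.0557
grasp_force: 0.0
```

Request:
{"name": "apply_moves", "arguments": {"targets": [[[0.12,-0.13,0,0,0.3],[0,0,-0.7,0,0.3],[0,0,-0.6,0,0.3],[0,0,-0.22,0,0.3],[0,0,0,0,0.3],[0,0,0,0,0.3]]]}}

```text
clock: 2.28
eef_pos: [0.5108, 0.2731, 0.0277]
tool_rot: [-0.094, 0.996, -0.0, -0.0]
ft_force: [0.2, 0.9, 0.1]
grip_width: 0.0551
grasp_force: 0.0
```

Request:
{"name": "apply_moves", "arguments": {"targets": [[[0.03,0,0.06,0,0.3],[0,0,0,0,-1],[0,0,0,0,-1],[0,0,0,0,-1],[0,0,0,0,-1],[0,0,0,0,-1],[0,0,0,0,-1],[0,0,0,0,-1]]]}}

```text
clock: 2.95
eef_pos: [0.5124, 0.277, 0.0319]
tool_rot: [-0.096, 0.995, 0.004, 0.001]
ft_force: [-1.8, 6.8, 5.5]
grip_width: 0.0105
grasp_force: 58.3
```

Request:
{"name": "apply_moves", "arguments": {"targets": [[[0,0,0.3,0,-1],[0,0,0.7,0,-1],[0,0,1,0,-1],[0,0,1,0,-1],[0,0,0.3,0,-1],[0,0,0,0,-1],[0,0,0,0,-1]]]}}

```text
clock: 3.53
eef_pos: [0.5124, 0.2737, 0.1632]
tool_rot: [-0.094, 0.996, 0.001, 0.001]
ft_force: [-0.6, -0.2, -0.7]
grip_width: 0.0102
grasp_force: 58.5
```

Run:
```python
from h import *
p,d=imaging.camera('side'); 
o=cv2.resize(p[200:370,200:380],(720,580));cv2.imwrite('pics/c3.png',o);s=get_obs();print(s['eef_pos'],s['grip_width'])
```

```text
[0.51147321 0.27312572 0.16150503] 0.010767651300913209
```

View pics/c3.png

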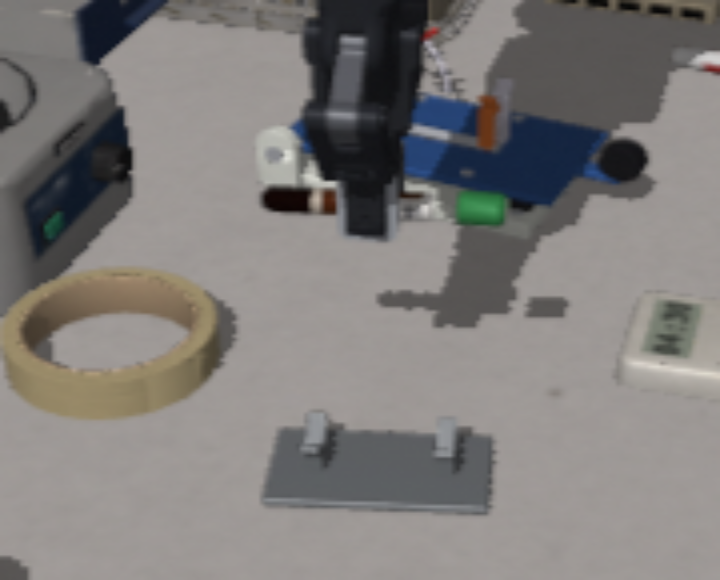

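Side crop: the tube is held level at its middle (px 263 to 507, fingers at 370). Carrying it over the clip.

Request:
{"name": "apply_moves", "arguments": {"targets": [[[0.17,-0.9,0,-4.6,-1],[0.17,-0.9,0,-4.6,-1],[0.17,-0.9,0,-4.6,-1],[0.17,-0.9,0,-4.7,-1],[0.17,-0.9,0,0,-1],[0.17,-0.9,0,0,-1],[0.17,-0.9,0,0,-1],[0,0,0,0,-1]]]}}

```text
clock: 4.25
eef_pos: [0.5589, 0.0151, 0.1595]
tool_rot: [0.071, 0.997, -0.002, -0.002]
ft_force: [0.0, 0.4, 0.0]
grip_width: 0.0106
grasp_force: 58.6
```

Request:
{"name": "apply_moves", "arguments": {"targets": [[[0,0,-0.6,0,-1],[0,0,-0.6,0,-1],[0,0,0,0,-1],[0,0,0,0,-1],[0,0,0,0,-1]]]}}

```text
clock: 4.67
eef_pos: [0.5592, 0.0218, 0.1137]
tool_rot: [0.067, 0.998, -0.0, -0.001]
ft_force: [0.7, -0.1, 0.6]
grip_width: 0.0108
grasp_force: 58.6
```

Run:
```python
from h import *
p,d=imaging.camera('side');q,_=imaging.camera('top');np.savez('s4.npz',p=p,q=q)
o=np.hstack([cv2.resize(p[180:280,250:370],(480,400)),cv2.resize(q[180:300,310:400],(300,400))])
cv2.imwrite('pics/c4.png',o);s=get_obs();print(s['eef_pos'],s['grip_width'],s['tool_rot'],s['ft_force'])
```

```text
[0.56035281 0.02185627 0.11502638] 0.010522437943269378 [6.67871029e-02 9.97766818e-01 1.22777660e-04 9.19145629e-04] [ 0.70672671 -0.83709879  0.08633465]
```

View pics/c4.png

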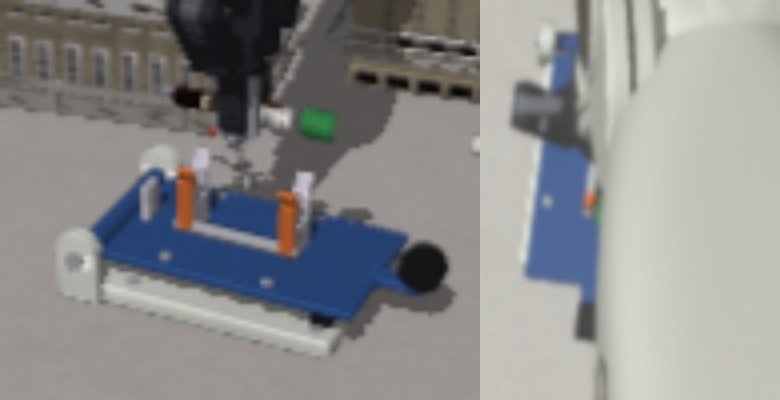

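Side crop: the tube is level above the forks, with the stopper on the knob side. The top view is mostly blocked by the arm. I'll compare stopper, jaw, prong and knob positions using side depth.

Run:
```python
from h import *
K,e,M=cal('side'); p,d=imaging.camera('side')
def cloud(m):
    a=pts(m); z=d[a[:,1],a[:,0]]; k=z>0; a=a[k]; z=z[k]
    return e+(np.c_[(a-K[[0,1],[2,2]])/K[[0,1],[0,1]],np.ones(len(a))]*z[:,None])@M.T
def rep(n,lo,hi,box):
    m=mask(p,lo,hi,box); c=cloud(m); print(n,len(c),'med',np.median(c,0).round(4),'p10',np.percentile(c,10,0).round(4),'p90',np.percentile(c,90,0).round(4)); return c
rep('green',(50,80,30),(85,255,255),(310,195,345,225))
rep('or_far',(3,120,80),(20,255,255),(285,215,305,245))
rep('or_near',(3,120,80),(20,255,255),(310,215,335,250))
rep('prong_far',(0,0,130),(180,60,255),(297,216,304,226))
rep('prong_near',(0,0,130),(180,60,255),(323,222,330,234))
rep('knob',(0,0,0),(180,255,60),(345,235,366,258))
rep('plate',(100,120,50),(125,255,255),(275,225,350,262))
```

```text
green 64 med [0.5193 0.0311 0.1129] p10 [0.5128 0.024  0.1052] p90 [0.5265 0.0334 0.1158]
or_far 59 med [0.5885 0.0281 0.0552] p10 [0.5856 0.0258 0.04  ] p90 [0.5928 0.0296 0.0681]
or_near 63 med [0.5315 0.0348 0.056 ] p10 [0.5281 0.033  0.0398] p90 [0.5344 0.0369 0.0682]
prong_far 62 med [0.5903 0.0051 0.0561] p10 [ 0.5834 -0.1148 -0.0009] p90 [0.629  0.0092 0.0689]
prong_near 43 med [0.5292 0.0151 0.0626] p10 [ 5.263e-01 -8.220e-02  4.000e-04] p90 [0.5469 0.0177 0.0687]
knob 114 med [0.4595 0.0394 0.0426] p10 [0.4514 0.0327 0.0332] p90 [0.468  0.0422 0.0502]
plate 1263 med [0.5482 0.0359 0.0304] p10 [ 0.491  -0.0034  0.0288] p90 [0.6146 0.0617 0.0317]
```

Depth gives the clip at about (0.559, 0.019), yaw -7.7°, and the held tube's middle at about (0.560, 0.022, 0.1095). Correcting, then descending to the mouth.

Request:
{"name": "apply_moves", "arguments": {"targets": [[[-0.03,-0.1,0,0,-1],[0,0,-0.3,0,-1],[0,0,-0.3,0,-1],[0,0,-0.2,0,-1],[0,0,0,0,-1],[0,0,0,0,-1],[0,0,0,0,-1]]]}}

```text
clock: 5.4
eef_pos: [0.5588, 0.0173, 0.0826]
tool_rot: [0.067, 0.998, 0.0, 0.001]
ft_force: [0.5, 0.5, 0.7]
grip_width: 0.0109
grasp_force: 58.6
```

Request:
{"name": "apply_moves", "arguments": {"targets": [[[0,0,-0.1,0,-1],[0,0,-0.1,0,-1],[0,0,-0.1,0,-1],[0,0,0,0,-1],[0,0,0,0,-1]]]}}

```text
clock: 5.82
eef_pos: [0.5593, 0.0193, 0.0709]
tool_rot: [0.067, 0.998, 0.002, 0.001]
ft_force: [-0.4, 4.9, 4.7]
grip_width: 0.0105
grasp_force: 59.1
```

Request:
{"name": "apply_moves", "arguments": {"targets": [[[0,0.05,0,0,-1],[0,0,-0.1,0,-1],[0,0,-0.1,0,-1],[0,0,0,0,-1],[0,0,0,0,-1]]]}}

```text
clock: 6.23
eef_pos: [0.5593, 0.0207, 0.0621]
tool_rot: [0.067, 0.998, 0.001, 0.001]
ft_force: [2.0, 4.0, 2.2]
grip_width: 0.0105
grasp_force: 58.7
```

Request:
{"name": "apply_moves", "arguments": {"targets": [[[0,0.02,-0.05,0,-1],[0,0,-0.03,0,-1],[0,0,0,0,-1],[0,0,0,0,-1]]]}}

```text
clock: 6.57
eef_pos: [0.559, 0.0209, 0.0599]
tool_rot: [0.067, 0.998, 0.001, 0.001]
ft_force: [-2.2, 3.8, 9.7]
grip_width: 0.0107
grasp_force: 59.7
```

```bash
cat >> h.py <<'E'
def view(name,box,W):
    K,e,M=cal('side'); p,d=imaging.camera('side')
    x0,y0,x1,y1=box; s=W/(x1-x0); cv2.imwrite(name,cv2.resize(p[y0:y1,x0:x1],None,fx=s,fy=s,interpolation=2))
    def rep(n,lo,hi,b):
        a=pts(mask(p,lo,hi,b)); z=d[a[:,1],a[:,0]]; k=z>0; a=a[k]; z=z[k]
        c=e+(np.c_[(a-K[[0,1],[2,2]])/K[[0,1],[0,1]],np.ones(len(a))]*z[:,None])@M.T
        if len(c): print(n,len(c),*[np.percentile(c,q,0).round(4) for q in(5,50,95)])
    rep('green',(50,80,30),(85,255,255),box); rep('orange',(3,120,80),(20,255,255),(280,190,340,250))
    rep('knob',(0,0,0),(180,255,60),(345,190,366,258)); rep('plate',(100,120,50),(125,255,255),box)
    s=get_obs(); print({k:s[k].round(4) if k!='clock' and hasattr(s[k],'round') else s[k] for k in('clock','eef_pos','tool_rot','ft_force','grip_width','grasp_force')})
E
python3 -c "
from h import *
view('pics/c5.png',(260,180,370,270),770)"
```

```text
green 55 [0.5106 0.0238 0.05  ] [0.5183 0.0307 0.0578] [0.5251 0.034  0.0616]
orange 123 [0.5282 0.0249 0.0379] [0.537  0.031  0.0541] [0.5924 0.0373 0.0701]
knob 176 [ 0.4511 -0.2265  0.0093] [0.4652 0.0369 0.0361] [0.5288 0.0422 0.0503]
plate 1147 [ 0.4841 -0.0031  0.0275] [0.5398 0.0384 0.0301] [0.6262 0.0663 0.0321]
{'clock': 6.6167, 'eef_pos': array([0.559 , 0.0209, 0.0599]), 'tool_rot': array([6.690e-02, 9.978e-01, 7.000e-04, 9.000e-04]), 'ft_force': array([-1.2122,  4.1485,  8.124 ]), 'grip_width': 0.010607846673878882, 'grasp_force': 59.66166586149484}
```

View pics/c5.png

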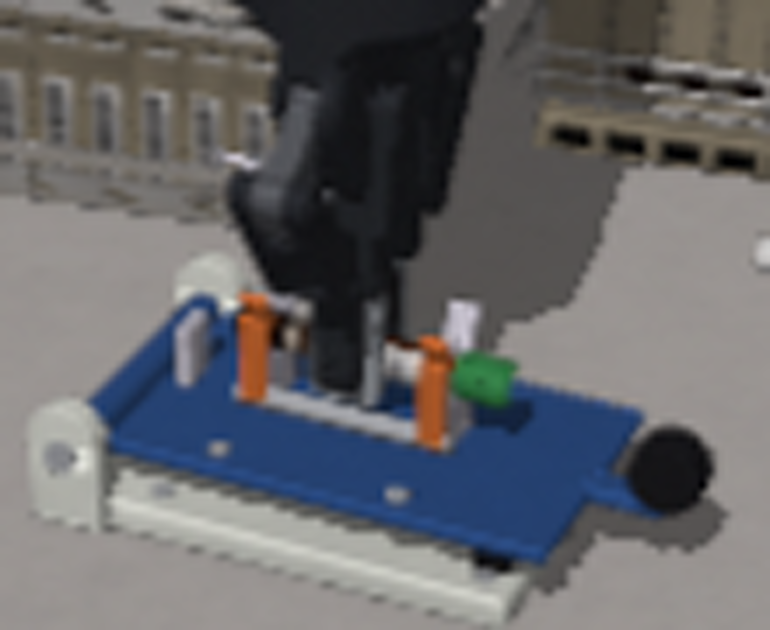

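The crop shows the tube down between both forks, with the jaw upright again and the stopper (480,378) towards the knob. Stopper depth puts the axis at about 0.0545. Releasing.

Request:
{"name": "apply_moves", "arguments": {"targets": [[[0,0,0,0,-0.4],[0,0,0,0,-0.4],[0,0,0,0,-0.2],[0,0,0,0,-0.2],[0,0,0,0,-0.2],[0,0,0,0,-0.2]]]}}

```text
clock: 7.12
eef_pos: [0.558, 0.0199, 0.0583]
tool_rot: [0.067, 0.998, -0.0, -0.0]
ft_force: [0.2, -0.3, -0.4]
grip_width: 0.0341
grasp_force: 0.0
```

Request:
{"name": "apply_moves", "arguments": {"targets": [[[0,0,0.2,0,-0.2],[0,0,0.4,0,-0.2],[0,0,0.6,0,-0.2],[0,0,0.8,0,-0.2],[0,0,0,0,-0.2],[0,0,0,0,-0.2],[0,0,0,0,-0.2]]]}}

```text
clock: 7.7
eef_pos: [0.5583, 0.0201, 0.1391]
tool_rot: [0.067, 0.998, -0.0, 0.0]
ft_force: [-0.6, -0.1, -0.1]
grip_width: 0.0342
grasp_force: 0.0
```

```bash
python3 -c "
from h import *
view('pics/c6.png',(260,180,370,270),770)"
```

```text
green 54 [0.5114 0.0243 0.0495] [0.518  0.0312 0.0576] [0.5255 0.0343 0.0617]
orange 133 [0.5283 0.0234 0.0382] [0.5549 0.0304 0.0553] [0.5927 0.037  0.0701]
knob 175 [ 0.4511 -0.2271  0.0098] [0.4649 0.0366 0.037 ] [0.5287 0.0427 0.0503]
plate 1196 [ 0.4838 -0.0036  0.0277] [0.5443 0.0377 0.0304] [0.6256 0.0666 0.0322]
{'clock': 7.75, 'eef_pos': array([0.5577, 0.0201, 0.1382]), 'tool_rot': array([ 6.710e-02,  9.977e-01, -1.000e-04, -6.000e-04]), 'ft_force': array([-0.3372, -0.132 , -0.6554]), 'grip_width': 0.034100589352572555, 'grasp_force': 0.0}
```

View pics/c6.png

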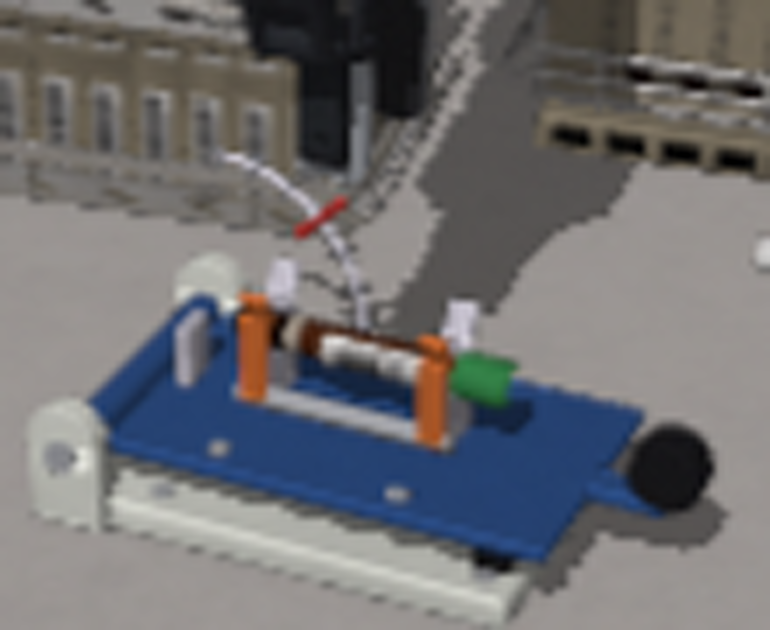

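The tube is home, released and undisturbed, with the jaw closed. Moving to the knob, centre about (0.459, 0.0325, 0.041).

Request:
{"name": "apply_moves", "arguments": {"targets": [[[-0.83,0.105,0,0,-0.1],[-0.83,0.105,0,0,-0.1],[-0.83,0.1,0,0,-0.1],[0,0,0,0,-0.1],[0,0,-0.8,0,-0.1],[0,0,0,0,-0.1],[0,0,0,0,-0.1],[0,0,0,0,-0.1]]]}}

```text
clock: 8.42
eef_pos: [0.4587, 0.0325, 0.1067]
tool_rot: [0.067, 0.998, -0.0, -0.001]
ft_force: [1.3, 0.3, 0.4]
grip_width: 0.0384
grasp_force: 0.0
```

Request:
{"name": "apply_moves", "arguments": {"targets": [[[0,0,-0.6,0,-0.1],[0,0,-0.6,0,-0.1],[0,0,-0.35,0,-0.1],[0,0,0,0,-0.1],[0,0,0,0,-0.1],[0,0,0,0,-0.1]]]}}

```text
clock: 8.92
eef_pos: [0.4602, 0.0326, 0.046]
tool_rot: [0.067, 0.998, 0.0, 0.001]
ft_force: [1.0, -0.2, -0.1]
grip_width: 0.0382
grasp_force: 0.0
```

Request:
{"name": "apply_moves", "arguments": {"targets": [[[0,0,0,0,-0.5],[0,0,0,0,-1],[0,0,0,0,-1],[0,0,0,0,-1],[0,0,0,0,-1],[0,0,0,0,-1]]]}}

```text
clock: 9.42
eef_pos: [0.4604, 0.0349, 0.0462]
tool_rot: [0.066, 0.998, 0.003, 0.002]
ft_force: [1.4, 7.3, 1.7]
grip_width: 0.0124
grasp_force: 61.7
```

Request:
{"name": "apply_moves", "arguments": {"targets": [[[0,0.05,0,0,-1],[0.03,-0.005,0.28,0,-1],[0.045,-0.005,0.28,0,-1],[0.07,-0.01,0.27,0,-1],[0.08,-0.01,0.27,0,-1],[0.1,-0.015,0.26,0,-1],[0.115,-0.015,0.26,0,-1],[0,0,0,0,-1]]]}}

```text
clock: 10.08
eef_pos: [0.4796, 0.0324, 0.1114]
tool_rot: [0.067, 0.998, 0.001, 0.003]
ft_force: [7.4, 1.3, -9.3]
grip_width: 0.0128
grasp_force: 58.7
```

Request:
{"name": "apply_moves", "arguments": {"targets": [[[0.135,-0.02,0.245,0,-1],[0.15,-0.02,0.245,0,-1],[0.165,-0.023,0.22,0,-1],[0.18,-0.024,0.22,0,-1],[0.19,-0.026,0.2,0,-1],[0.2,-0.027,0.2,0,-1],[0,0,0,0,-1],[0,0,0,0,-1]]]}}

```text
clock: 10.75
eef_pos: [0.5179, 0.0272, 0.1616]
tool_rot: [0.067, 0.998, 0.001, -0.0]
ft_force: [4.8, 2.7, -10.8]
grip_width: 0.0126
grasp_force: 59.0
```

```bash
python3 -c "
from h import *
view('pics/c7.png',(250,150,380,260),700)"
```

```text
green 49 [ 0.559  -0.1413  0.0469] [0.5664 0.0249 0.1241] [0.6103 0.0278 0.1314]
orange 128 [0.5659 0.0203 0.0658] [0.5842 0.0267 0.1039] [0.623  0.0318 0.1264]
knob 69 [ 0.4884 -0.2331  0.0083] [ 0.5087 -0.2165  0.0155] [ 0.5323 -0.2106  0.0374]
plate 358 [0.5183 0.0131 0.0382] [0.5588 0.0513 0.1004] [0.6272 0.0649 0.1327]
{'clock': 10.8, 'eef_pos': array([0.5177, 0.0272, 0.1615]), 'tool_rot': array([ 6.690e-02,  9.978e-01,  7.000e-04, -1.000e-04]), 'ft_force': array([  5.6877,   2.1727, -10.9395]), 'grip_width': 0.012538491546840676, 'grasp_force': 58.983235359191895}
```

View pics/c7.png

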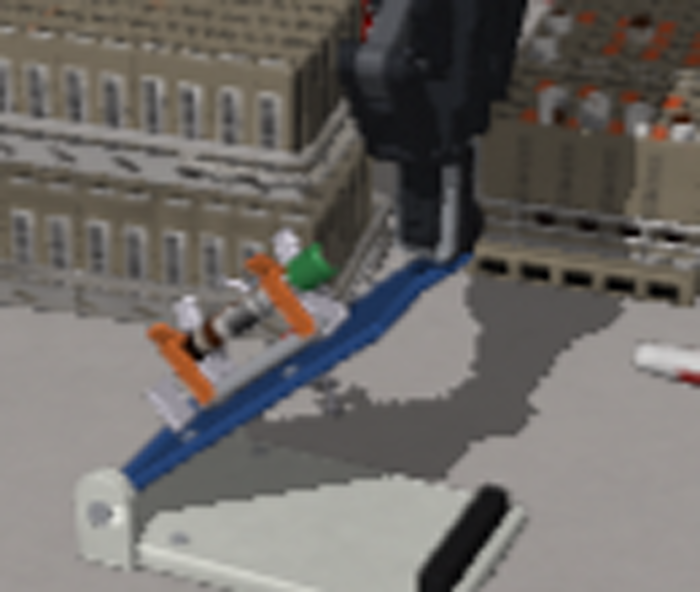

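The crop shows the flap raised near 45° by the knob, with the tube still in the clip. Checking the angle by fitting a plane to the flap's depth points.

Run:
```python
from h import *
K,e,M=cal('side'); p,d=imaging.camera('side')
a=pts(mask(p,(100,120,50),(125,255,255),(270,195,340,245))); z=d[a[:,1],a[:,0]]; k=z>0;a=a[k];z=z[k]
c=e+(np.c_[(a-K[[0,1],[2,2]])/K[[0,1],[0,1]],np.ones(len(a))]*z[:,None])@M.T
for i in range(5):
    m=np.median(c,0) if i==0 else c.mean(0); n=np.linalg.svd(c-m)[2][2]; n*=np.sign(n[2])
    r=(c-m)@n; c=c[abs(r)<max(.002,2*r.std())] if i<4 else c
print(len(c),n.round(3),r.std(),'tilt',np.degrees(np.arccos(n[2])))
g=pts(mask(p,(50,80,30),(85,255,255),(295,190,315,207)));zz=d[g[:,1],g[:,0]]
G=e+(np.c_[(g-K[[0,1],[2,2]])/K[[0,1],[0,1]],np.ones(len(g))]*zz[:,None])@M.T
print('green off-plane',np.median((G-m)@n),np.percentile((G-m)@n,95)); s=get_obs();print(s['joint_vel'].round(3),s['eef_pos'])
```

```text
296 [ 0.664 -0.054  0.746] 0.0009508826973130004 tilt 41.74953138949999
green off-plane 0.02404383093270283 0.029911966135159933
[-0.    -0.002 -0.003 -0.003 -0.001  0.   ] [0.51770925 0.02721142 0.16151483]
```

Request:
{"name": "apply_moves", "arguments": {"targets": [[[0.04,-0.005,0.04,0,-1],[0.04,-0.005,0.04,0,-1],[0,0,0,0,-1],[0,0,0,0,-1],[0,0,0,0,-1],[0,0,0,0,-1],[0,0,0,0,-1]]]}}

```text
clock: 11.43
eef_pos: [0.5203, 0.0268, 0.1639]
tool_rot: [0.067, 0.998, 0.001, -0.001]
ft_force: [7.3, 2.4, -13.1]
grip_width: 0.0124
grasp_force: 58.7
```

Run:
```python
from h import *
K,e,M=cal('side'); p,d=imaging.camera('side')
a=pts(mask(p,(100,120,50),(125,255,255),(270,190,340,245))); z=d[a[:,1],a[:,0]]; k=z>0;a=a[k];z=z[k]
c=e+(np.c_[(a-K[[0,1],[2,2]])/K[[0,1],[0,1]],np.ones(len(a))]*z[:,None])@M.T
hd=np.array([.991,-.134]); H=np.array([.559,.019])+.072*hd; h=-(c[:,:2]-H)@hd; v=c[:,2]-.028
# top face is 3 mm above the hinge plane: pixel-wise angle round the hinge
far=h>.06; ang=np.degrees(np.arctan2(v,h)-np.arcsin(.003/np.hypot(h,v)))[far]
print('hinge-ray angle',np.percentile(ang,[10,50,90]).round(1))
m=np.median(c,0)
for i in range(6):
    n=np.linalg.svd(c-m)[2][2]; n*=np.sign(n[2]); c=c[abs((c-m)@n)<.002] ; m=c.mean(0)
print(len(c),'tilt',np.degrees(np.arccos(n[2]))); s=get_obs();print(s['eef_pos'],s['ft_force'],s['grasp_force'],s['clock'])
```

```text
hinge-ray angle [41.6 43.1 43.6]
235 tilt 42.5703813206644
[0.52028508 0.02683193 0.1638753 ] [  6.04939809   2.31417749 -13.47104807] 58.6767303943634 11.4833
```

Request:
{"name": "apply_moves", "arguments": {"targets": [[[0.06,-0.01,0.02,0,-1],[0,0,0,0,-1],[0,0,0,0,-1],[0,0,0,0,-1],[0,0,0,0,-1],[0,0,0,0,-1]]]}}

```text
clock: 11.98
eef_pos: [0.5222, 0.0265, 0.1656]
tool_rot: [0.067, 0.998, 0.001, -0.001]
ft_force: [4.1, 4.3, -12.8]
grip_width: 0.0127
grasp_force: 58.9
```

```bash
python3 -c "
from h import *
view('pics/c8.png',(250,150,380,260),700)"
```

```text
green 47 [0.5613 0.0205 0.1187] [0.5682 0.025  0.1269] [0.5754 0.0275 0.1339]
orange 127 [0.568  0.0192 0.0662] [0.5865 0.0265 0.1078] [0.6239 0.0316 0.128 ]
knob 69 [ 0.4888 -0.2314  0.0091] [ 0.5098 -0.2151  0.0158] [ 0.5319 -0.2109  0.0365]
plate 329 [0.5208 0.0165 0.0354] [0.56   0.0534 0.1041] [0.6284 0.0655 0.1382]
{'clock': 12.0333, 'eef_pos': array([0.5222, 0.0266, 0.1656]), 'tool_rot': array([ 6.690e-02,  9.978e-01,  8.000e-04, -1.000e-03]), 'ft_force': array([  2.8167,   4.5937, -11.6418]), 'grip_width': 0.012536200393876904, 'grasp_force': 58.900914788246155}
```

View pics/c8.png

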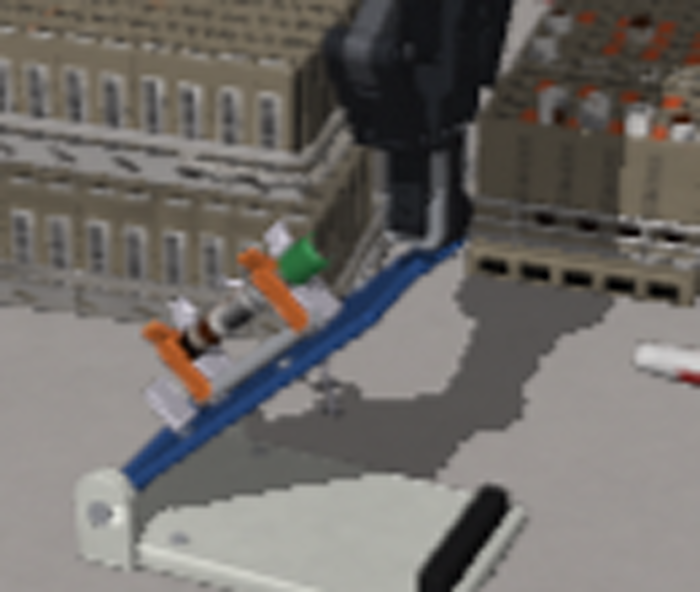

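The flap is held still at about 44° (three estimates between 43° and 46°), and the tube is in the clip clear of the fingers. Handing in.

```bash
python3 -c "
from workcell import order
print(order.job_done())"
```

```text
the job is handed in; nothing more can be done
None
```

I handed the job in with the tube home in the clip, stopper towards the knob, and the gripper still holding the flap at about 44° by my depth estimates; the hand-in call did not report whether it passed.

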